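Lift the comb carrier by its balance point and hold it level over the gel tank

ROBOT

A 6-joint arm with a two-finger parallel gripper is mounted at the origin on the work surface. World frame = base frame: x ahead of the robot, y to its left, z up, the work surface at z = 0. Lengths are in m, angles in rad, forces in N, time in s.
With the tool pointing down it reaches from about 0.4 to 0.825 m from the base axis. Payload 7 kg.
Tool frame: the origin (TCP) lies between the finger pads; the fingertips stand 11 mm ahead of it and the grasp point (between the pads) lies 8 mm behind it (arm.tips_ahead is the distance from the TCP to the fingertips, in m); z points along the fingers, x is the direction in which the jaws open and shut, and the axes are right-handed (so a half turn about z gives the same grasp; the last joint's range is limited). The gripper opens to 88 mm and grips with 3 to 60 N. Pads are 19 mm wide; open, the fingers measure 130 mm over their backs; the gripper's body (78 mm by 193 mm) begins 47 mm behind the grasp point.
Start: joints at [-0.873, 0.359, 0.012, 0, -1.224, -0.288], TCP at [0.269, -0.619, 0.238] pointing down, gripper open.
Joint ranges: [-3.07, 3.07], [-1.43, 2.12], [-1.02, 1.25], [-3.03, 1.67], [-3.05, -0], [-3.03, 3.03]. Speed limits (rad/s): [2.39, 2.39, 3.01, 3.14, 3.14, 3.14].

INTERFACE

Orientations are given as [roll, pitch, yaw] about the fixed x, y, z axes, in that order (R = Rz(yaw) Ry(pitch) Rx(roll)).
In Python, from station import arm, optics, finder gives the robot as it stands. The module is installed in compiled form; this text tells all that it offers.
- The arm moves only by the tool apply_moves, never from a script. Its argument "increments" is one flat list of numbers, 6 for each row, row after row: the shift along the world's x, y, z in m, then the turn, a rotation vector about the world's x, y, z in rad. In form: [tx, ty, tz, rx, ry, rz, tx, ty, tz, rx, ry, rz, ...]. A call has 1 to 20 rows; each row shifts and turns the pose as measured when the row begins; what a row does not reach is not made up. A row lasts 1/12 s, in which the tool goes at most 41.7 mm and 7.16 degrees, less where a joint would pass 70% of its speed; a pose out of reach is approached as far as the arm can. A call with a gripper value outside its range is refused whole. "hand" is the closure, from 0 (fully open) to 1 (shut), set as the call begins (left out, the last holds). The fingers move at their own pace and stop on an object; "force" is the grip in N (left out, the last holds). Time passes only in rows, so rows that do not move let the fingers close. It gives the time, the measured TCP pose, the force and the opening at its end, in the units of the state.
- arm.get_state(): the state, without advancing time (a new reading comes with each control period).
- optics.grab_frame(name): name is "side" or "top"; returns the picture (480x640x3 uint8, red, green, blue); there is no depth.
- optics.camera_model(name): a dict with "fx", "fy", "cx", "cy" (pixels), "world_to_cam" (4x4, takes a point from world to camera coordinates). Camera axes: x right, y up, looking along -z (the intrinsics and any distortion apply to the point x, -y, -z); pixel columns grow to the right and rows downward; lengths in m; the calibration is good to about 2 mm. A picture is of the moment at which its call begins. camera_model takes no time and is no camera call.
- arm.job_done(): hands the job in, once; it reports no verdict.
Trained networks look in the newest picture that a camera, given by its name, has taken for a name from the list of things; names that differ only in an ending like _2 or _b are one class to them, and where a whole thing is asked for, a point or a joint stands for the part that bears it (a point fixed in the world has none). Each returns a list of dicts, best first, with "conf" (0 to 1); they miss things now and then, are a little off and sometimes report something else, mostly with a low value. They report only what shows in the picture. A call takes as long as a camera call.
- finder.find_in(camera, name): "box" ([left, top, right, bottom] in pixels, round what is visible of it).
- finder.landmark_of(camera, name): "point" ([column, row] in pixels: a listed point, or the origin of a listed thing).
The state is a dict: "t": time; "q": joint angles; "qd": joint speeds; "joint_efforts": joint torques, N m; "eef_pos": TCP position; "ee_rot": TCP orientation; "force": force on the tool from outside, world axes, zero at the start; "moment": the same for the moment, N m; "width": finger opening in m.
Only numpy, scipy, OpenCV 4.12 (cv2) and the standard library are available. Lean on these libraries where they do the work, as an engineer would, in place of code of your own. Each camera call takes 0.05 s, during which the arm holds its last target. There are 200 camera calls.

TASK

Pick up the comb carrier at its balance point (not its middle: the terminal block at one end is heavy), turn it so that it lies straight over the tank's comb notches with the block above the tank's socket, and hold it there level and still, its underside about 40 mm clear above the white guide posts. Finish while still holding it like this; do not set it down or let it touch the tank, and leave the flask, tip rack and measuring cylinder where they are.

Things in the scene. Friction and masses are not known exactly. Their poses are not given: they have to be found in the camera images.
- carrier: Loose comb carrier, 252 mm long, 0.42 kg +-25%. Aluminium bar 14 wide x 18 high (z 16 to 34 mm); dark cast terminal block 44 x 40 x 40 at one end, sockets on top to z 50; cheek plate 6 x 40 x 34 at the other; 4 mm thick comb teeth under the bar to z 0. Origin on its underside; x along the bar from block (centre x -100) to cheek (x +127); z up. Starts 50 to 130 degrees off its final heading.
- carrier_balance (a point): The carrier's balance point: on the bar's centre line at mid-height of the bar (carrier x = -44, z = 25 mm), 34 mm from the inner face of the terminal block. Axes as the carrier. The bar can be gripped here from above, across its 14 mm width.
- carrier_block (a point): Centre of the underside of the carrier's terminal block (x = -100 mm, z = 0 in the carrier's axes).
- carrier_tip (a point): Point on the underside of the carrier's bar near the cheek end (x = +103 mm, z = 16 mm in the carrier's axes). It belongs above tank_notch when the block is above the socket.
- tank: Gel tank, fixed: clear open box, 240 (x) x 176 (y) x 60 mm high, origin under its centre. Comb line across it at x -50: on each long wall two white guide posts, tops at z 82, 22 mm apart, form a notch. Outside the -y wall on this line: a grey socket 66 x 60, lip to z 58. The carrier belongs along this line, its +x along tank +y, origin at tank x -50, y -18. Tank x points away from the robot.
- tank_socket (a point): Centre of the seat of the tank's grey socket (tank x = -50, y = -118, z = 44 mm): the terminal block belongs above it.
- tank_notch (a point): Middle of the notch in the long wall away from the socket, at rim height (tank x = -50, y = +85, z = 60 mm).
- flask: Glass conical flask, 72 mm across the foot, 108 mm high, standing on the bench; origin under its centre. To be left alone.
- tip_rack: Black pipette tip rack 85 x 120 x 51 mm; origin under its centre. To be left alone.
- cylinder: White plastic measuring cylinder, foot 64 mm across, 173 mm high; origin under its centre. To be left alone.

How it is judged:
By the outcome, as a careful person would: the job done as asked, in the order asked, and still so for the second after the job is handed in, while the arm keeps its last pose, push and grip.
It also fails if it takes over 40 s, if anything falls off the work surface, if the arm or the gripper's body presses on something with over 40 N, if the wrist force passes 120 N, or if a joint passes its speed limit or range.

## Working session

There is one attempt and no reset: what is moved stays moved. The work goes in short steps, Python scripts to look and compute and a tool call to move; the robot and the scene stay as the last step left them, time stands still between calls to the robot, and variables do not carry over. Pictures are saved under pics/ and viewed, about 8 in all and at most 12, crops included, and the job is handed in when it is done.

Besides the shell and the picture viewer there is one more tool, called as name(argument=value, ...) on one line, values as JSON. apply_moves: Moves the arm, as the interface text tells. Its arguments: {"type":"object","properties":{"increments":{"type":"array"},"hand":{"type":"number"},"force":{"type":"number"}},"required":["increments"]}

```bash
mkdir -p pics
cat > h.py <<'E'
from station import arm, optics, finder
import numpy as np, cv2
def ray(cam,px):
    m=optics.camera_model(cam); W=np.array(m["world_to_cam"]); R=W[:3,:3]; t=W[:3,3]
    d=np.array([(px[0]-m["cx"])/m["fx"],-(px[1]-m["cy"])/m["fy"],-1.]); c=-R.T@t
    return c,R.T@d
def onz(cam,px,z):
    c,d=ray(cam,px); return c+d*(z-c[2])/d[2]
def proj(cam,p):
    m=optics.camera_model(cam); q=np.array(m["world_to_cam"])@np.append(p,1)
    return np.array([m["cx"]+m["fx"]*q[0]/-q[2], m["cy"]-m["fy"]*q[1]/-q[2]])
def save(cam,n):
    im=optics.grab_frame(cam); cv2.imwrite(f"pics/{n}.png",im[:,:,::-1]); return im
E
python3 - <<'E'
from h import *
print({k:(v if not hasattr(v,'shape') else v.round(3).tolist()) for k,v in optics.camera_model("top").items()})
print(list(optics.camera_model("side").keys()))
for c in("top","side"):
    save(c,c+"0")
    for n,z in(("carrier_balance",.025),("carrier_block",0),("carrier_tip",.016),("tank_socket",.044),("tank_notch",.06),("flask",0),("tip_rack",0),("cylinder",0),("tank",0)):
        r=finder.landmark_of(c,n)
        for k in r[:2]: print(c,n,round(k["conf"],2),np.round(k["point"],1),onz(c,k["point"],z).round(4))
print(arm.get_state())
E
```

```text
{'fx': 612.5782166928369, 'fy': 612.5782166928369, 'cx': 330.22943479386345, 'cy': 232.01784995984713, 'world_to_cam': [[0.022, -1.0, 0.003, -0.043], [0.998, 0.022, 0.052, -0.618], [-0.052, 0.002, 0.999, -1.529], [0.0, 0.0, 0.0, 1.0]]}
['fx', 'fy', 'cx', 'cy', 'world_to_cam']
top carrier_balance 0.68 [224.1 270.9] [0.5153 0.2338 0.025 ]
top carrier_balance 0.41 [230.2 250.9] [0.5656 0.22   0.025 ]
top carrier_block 0.6 [223.5 289.9] [0.4668 0.238  0.    ]
top carrier_tip 0.68 [232.9 214.8] [0.657  0.2174 0.016 ]
top tank_socket 0.78 [460.  261.1] [ 0.5525 -0.3516  0.044 ]
top tank_notch 0.59 [384.9 259.2] [ 0.553  -0.1643  0.06  ]
top tip_rack 0.77 [132. 246.] [0.573 0.474 0.   ]
top cylinder 0.77 [507.2 266.4] [ 0.542  -0.4813  0.    ]
top tank 0.56 [413.5 243.2] [ 0.5958 -0.242   0.    ]
side carrier_balance 0.9 [304.6 328.9] [0.5232 0.2446 0.025 ]
side carrier_block 0.76 [325.4 351.3] [0.4631 0.2576 0.    ]
side carrier_tip 0.84 [260.6 294.2] [0.6701 0.203  0.016 ]
side carrier_tip 0.27 [225.7 407.3] [0.5626 0.4768 0.016 ]
side tank_socket 0.68 [403.  180.1] [ 0.5439 -0.3651  0.04
[... 397 characters left out ...]
    ]
side tank 0.87 [366.9 213.3] [ 0.5902 -0.2188  0.    ]
{'t': 1.0, 'q': array([-8.72887940e-01,  3.58567104e-01,  1.18994362e-02,  1.42532043e-05,
       -1.22411155e+00, -2.88096902e-01]), 'qd': array([ 0.00085899, -0.00051409,  0.00154603, -0.00091405,  0.00032908,
       -0.00178777]), 'joint_efforts': array([-8.32871223e-06, -5.82392550e+01,  2.93304312e+01,  7.00248510e+00,
        1.24454673e-02, -1.73485205e-05]), 'eef_pos': array([ 0.26890996, -0.61909471,  0.23758486]), 'ee_rot': array([-3.14158466e+00,  2.02155449e-05,  1.98061265e+00]), 'force': array([0.33492803, 0.31688534, 0.21753061]), 'moment': array([ 0.02655972, -0.03557453, -0.04256392]), 'width': 0.08772448714418829}
```

View pics/top0.png

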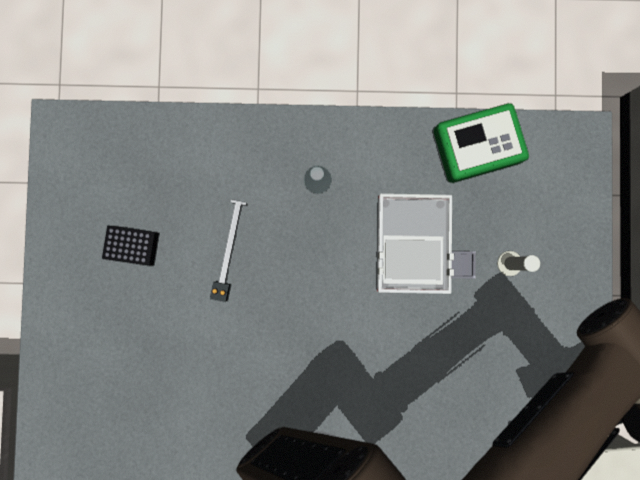

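View pics/side0.png

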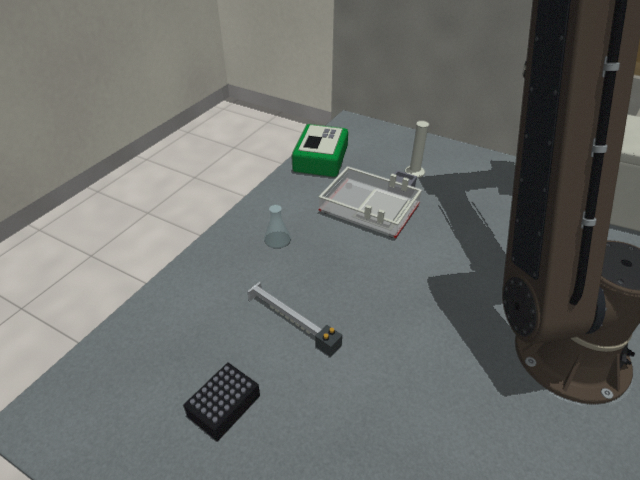

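The top view shows the carrier at about (220,291) to (238,203), block end towards the robot. The tank is at (415,243) with its socket at (462,263), and the cylinder (520,263), flask (317,178) and rack (131,245) are clear of both. The side view agrees. I'll look closer at both for the heading.

Run:
```python
import cv2,numpy as np
im=cv2.imread("pics/top0.png")
a=cv2.resize(im[190:310,185:265],None,fx=5,fy=5,interpolation=cv2.INTER_CUBIC)
b=cv2.resize(im[190:310,370:450+30],None,fx=3.6,fy=5,interpolation=cv2.INTER_CUBIC)
cv2.imwrite("pics/crop0.png",np.hstack([a,b]))
```

```text
(no output)
```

View pics/crop0.png

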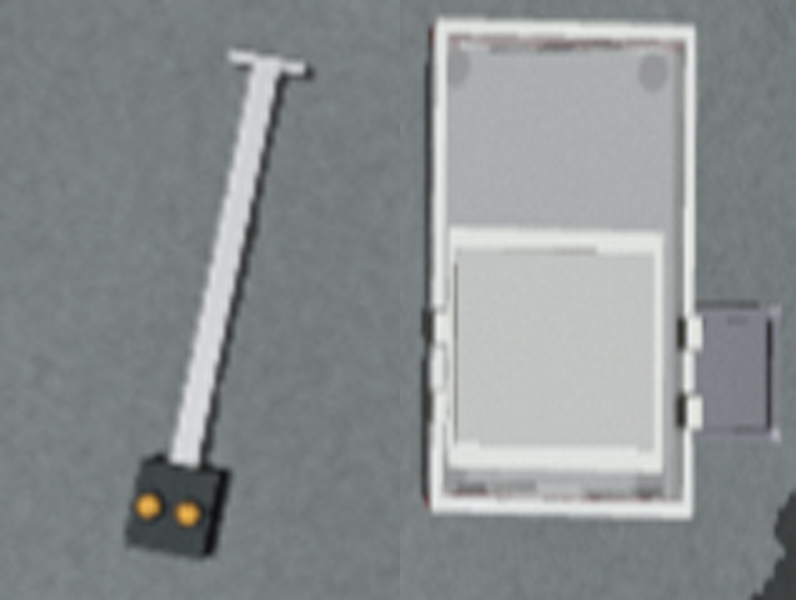

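Run:
```python
from h import *
A=lambda x,y:(185+x/5,190+y/5); B=lambda x,y:(370+(x-400)/3.6,190+y/5)
p=onz("top",A(266,65),.034);q=onz("top",A(187,462),.034)
d=(p-q)/np.linalg.norm(p-q); print("len(~.204)",np.linalg.norm(p-q),"yaw",np.degrees(np.arctan2(d[1],d[0])))
print("balance from block",q+d*.034,"from cheek",p-d*(.124+.044))
c=[onz("top",B(*k),.06) for k in((435,20),(695,25),(692,518),(432,515))]
print(np.round(c,4)); cen=np.mean(c,0)
ux=(c[0]+c[1]-c[2]-c[3]);th=np.arctan2(ux[1],ux[0]);uy=(c[0]+c[3]-c[1]-c[2]);th2=np.arctan2(-uy[0],uy[1])
print("tank",cen,np.degrees([th,th2]),np.linalg.norm(ux)/2,np.linalg.norm(uy)/2)
for k in((693,333),(692,411),(440,325)):print("post",onz("top",B(*k),.082))
def T(x,y,t):return cen[:2]+[x*np.cos(t)-y*np.sin(t),x*np.sin(t)+y*np.cos(t)]
t=(th+th2)/2
print("target bal",T(-.05,-.062,t),"socket",T(-.05,-.118,t),"notch",T(-.05,.085,t),np.degrees(t))
```

```text
len(~.204) 0.20135820203023339 yaw -9.527135388435605
balance from block [0.52040947 0.22994252 0.034     ] from cheek [0.51977652 0.23004875 0.034     ]
[[ 0.7129 -0.1488  0.06  ]
 [ 0.7144 -0.3266  0.06  ]
 [ 0.4727 -0.3273  0.06  ]
 [ 0.4703 -0.1511  0.06  ]]
tank [ 0.59255227 -0.23845571  0.06      ] [0.35783277 0.62201435] 0.2421391440156659 0.1769936358781503
post [ 0.56253995 -0.32254833  0.082     ]
post [ 0.52498287 -0.3223161   0.082     ]
post [ 0.56268346 -0.15299966  0.082     ]
target bal [ 0.54308424 -0.30088098] socket [ 0.54356308 -0.35687893] notch [ 0.54182729 -0.15388635] 0.48992356071962145
```

apply_moves(increments=[0.012,0.04,0,0,0,-0.029,0.012,0.04,0,0,0,-0.029,0.012,0.04,0,0,0,-0.029,0.012,0.04,0,0,0,-0.029,0.012,0.04,0,0,0,-0.029,0.012,0.04,0,0,0,-0.029,0.012,0.04,0,0,0,-0.029,0.012,0.04,0,0,0,-0.029,0.012,0.04,0,0,0,-0.029,0.012,0.04,0,0,0,-0.029,0.012,0.04,0,0,0,-0.029,0.012,0.04,0,0,0,-0.029,0.012,0.04,0,0,0,-0.029,0.012,0.04,0,0,0,-0.029,0.012,0.04,0,0,0,-0.029,0.012,0.04,0,0,0,-0.029,0.012,0.04,0,0,0,-0.029,0.012,0.04,0,0,0,-0.029,0.012,0.04,0,0,0,-0.029,0.012,0.04,0,0,0,-0.029], hand=0)

```text
t: 2.67
eef_pos: [0.4989, 0.1803, 0.24]
ee_rot: [3.129, -0.007, 1.365]
force: [1.1, 0.0, 1.4]
width: 0.0879
```

apply_moves(increments=[0.007,0.016,-0.03,0,0,0.013,0.007,0.017,-0.03,0,0,0.013,0.007,0.017,-0.03,0,0,0.014,0,0,-0.03,0,0,0,0,0,-0.02,0,0,0,0,0,0,0,0,0])

```text
t: 3.17
eef_pos: [0.5243, 0.2439, 0.0971]
ee_rot: [3.121, -0.014, 1.414]
force: [-1.1, -0.9, -0.5]
width: 0.0875
```

```bash
cat >> h.py <<'E'
from scipy.spatial.transform import Rotation as Ro
def delta(pos,yaw):
    s=arm.get_state(); R=Ro.from_euler("xyz",s["ee_rot"]); G=Ro.from_euler("xyz",[np.pi,0,yaw])
    print("t",s["t"],"pos",s["eef_pos"].round(4),"rot",s["ee_rot"].round(4),"F",s["force"].round(2),"M",s["moment"].round(3),"w",round(s["width"],4),"q",s["q"].round(2))
    print("d",(np.array(pos)-s["eef_pos"]).round(4),"rv",(G*R.inv()).as_rotvec().round(4))
E
python3 - <<'E'
from h import *
delta([.52,.23,.1],np.radians(80.5))
im=save("side","s1")
print(proj("side",[.52,.23,.025]),proj("side",arm.get_state()["eef_pos"]))
cv2.imwrite("pics/s1c.png",cv2.resize(im[220:380,220:380,::-1],None,fx=3.7,fy=3.7,interpolation=cv2.INTER_CUBIC))
E
```

```text
t 3.1667 pos [0.5243 0.2439 0.0971] rot [ 3.1206 -0.0145  1.4142] F [-1.08 -0.95 -0.52] M [-0.177  0.206 -0.011] w 0.0875 q [ 0.78  0.32 -0.41  0.01 -0.82 -2.51]
d [-0.0043 -0.0139  0.0029] rv [-0.0109  0.0231 -0.0091]
[309.21479642 324.881081  ] [303.53902022 306.65212361]
```

View pics/s1c.png

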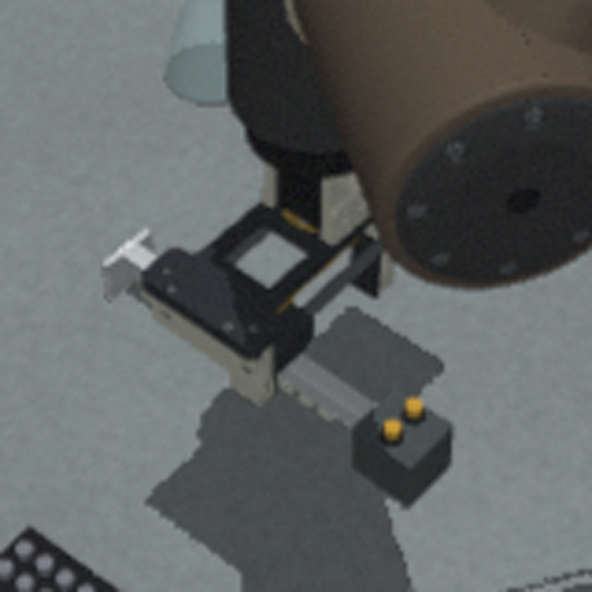

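The gripper straddles the bar with the jaws across it, and the block at crop (400,450) is clear of the fingers. The side landmark was about 6 px from my estimate, so I'll overlay the model on the side picture to check.

Run:
```python
from h import *
out=[]
for cam,box in(("side",(235,275,350,360)),("top",(185,190,265,310))):
    im=cv2.imread(f"pics/{cam}0.png");f=5
    x0,y0,x1,y1=box; c=cv2.resize(im[y0:y1,x0:x1],None,fx=f,fy=f,interpolation=cv2.INTER_CUBIC)
    a=np.radians(-9.5);b=np.array([.52,.23])
    def W(x,y,z): 
        x+=.044; return [b[0]+x*np.cos(a)-y*np.sin(a),b[1]+x*np.sin(a)+y*np.cos(a),z]
    def poly(P,col): cv2.polylines(c,[np.int32([(proj(cam,W(*p))-[x0-.5,y0-.5])*f for p in P])],True,col,1)
    poly([(-.122,-.02,.04),(-.078,-.02,.04),(-.078,.02,.04),(-.122,.02,.04)],(0,0,255))
    poly([(-.122,-.02,0),(-.078,-.02,0),(-.078,.02,0),(-.122,.02,0)],(255,0,255))
    poly([(-.078,-.007,.034),(.124,-.007,.034),(.124,.007,.034),(-.078,.007,.034)],(0,255,0))
    poly([(-.044,-.02,.034),(-.044,.02,.034)],(255,0,0))
    out.append(cv2.copyMakeBorder(c,0,600-c.shape[0],0,0,cv2.BORDER_CONSTANT)if cam=="side" else cv2.resize(c,None,fx=.5,fy=1)) 
cv2.imwrite("pics/ov.png",np.hstack(out)[:, :800])
```

```text
(no output)
```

View pics/ov.png

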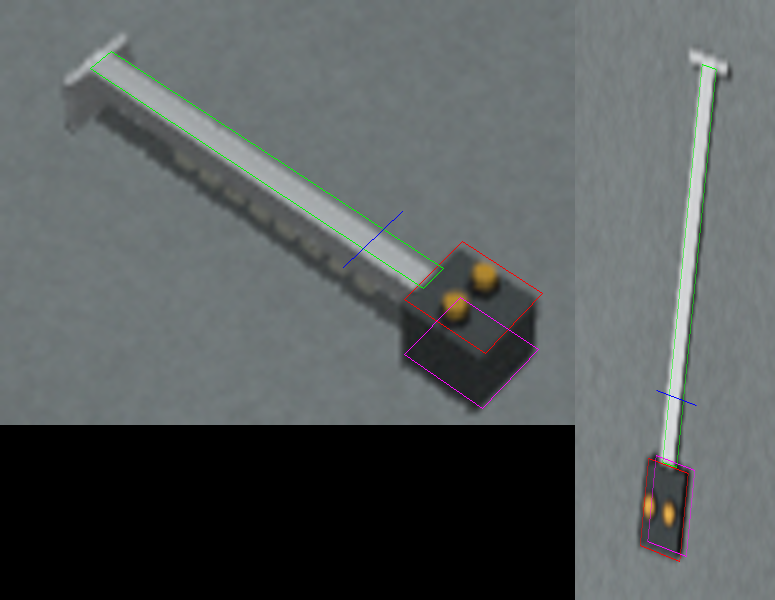

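The outline fits both views to about 2 mm, with the balance point at about (0.519, 0.231) and heading -9.5°. I'll correct the pose and then descend.

apply_moves(increments=[-0.005,-0.013,-0.02,-0.011,0.023,-0.009,0,0,0,0,0,0,0,0,0,0,0,0])

```text
t: 3.47
eef_pos: [0.5222, 0.2323, 0.0831]
ee_rot: [3.137, -0.004, 1.406]
force: [0.6, 0.5, 0.6]
width: 0.0876
```

```bash
python3 -c "
from h import *
delta([.519,.231,.017],np.radians(80.5))"
```

```text
t 3.4667 pos [0.5222 0.2323 0.0831] rot [ 3.1365 -0.0035  1.4064] F [0.58 0.47 0.58] M [ 0.041 -0.07  -0.001] w 0.0876 q [ 0.76  0.33 -0.42  0.   -0.81 -2.5 ]
d [-0.0032 -0.0013 -0.0661] rv [-0.0027  0.0056 -0.0014]
```

apply_moves(increments=[-0.004,-0.002,-0.015,-0.003,0.006,-0.001,0,0,-0.015,0,0,0,0,0,-0.012,0,0,0,0,0,-0.008,0,0,0,0,0,0,0,0,0,0,0,0,0,0,0])

```text
t: 3.97
eef_pos: [0.5255, 0.2354, 0.0449]
ee_rot: [3.126, -0.015, 1.407]
force: [-0.0, -0.3, 0.9]
width: 0.0876
```

```bash
python3 -c "
from h import *
delta([.519,.231,.017],np.radians(80.5))"
```

```text
t 3.9667 pos [0.5255 0.2354 0.0449] rot [ 3.1264 -0.0152  1.4066] F [-0.03 -0.25  0.89] M [-0.095  0.08  -0.004] w 0.0876 q [ 0.76  0.38 -0.46  0.   -0.71 -2.5 ]
d [-0.0065 -0.0044 -0.0279] rv [-0.0125  0.0175 -0.0015]
```

apply_moves(increments=[-0.005,-0.003,-0.011,-0.01,0.014,-0.001,-0.003,-0.002,-0.011,-0.004,0.006,0,-0.002,-0.002,-0.006,-0.003,0.004,0,0,0,0,0,0,0])

```text
t: 4.3
eef_pos: [0.5164, 0.2295, 0.0183]
ee_rot: [-3.138, 0.003, 1.406]
force: [-0.0, 0.4, -0.0]
width: 0.0879
```

```bash
python3 -c "
from h import *
delta([.519,.231,.017],np.radians(80.5))"
```

```text
t 4.3 pos [0.5164 0.2295 0.0183] rot [-3.1380e+00  2.7000e-03  1.4059e+00] F [-0.02  0.43 -0.02] M [-0.059  0.07   0.024] w 0.0879 q [ 0.76  0.42 -0.48 -0.   -0.68 -2.5 ]
d [ 0.0026  0.0015 -0.0013] rv [ 0.0021 -0.0039 -0.0009]
```

apply_moves(increments=[0.0026,0.0015,-0.001,0.002,-0.004,-0.001,0,0,0,0,0,0])

```text
t: 4.47
eef_pos: [0.5189, 0.2307, 0.0165]
ee_rot: [-3.141, 0.001, 1.405]
force: [1.0, 0.3, 0.3]
width: 0.0875
```

apply_moves(increments=[0,0,0,0,0,0,0,0,0,0,0,0,0,0,0,0,0,0,0,0,0,0,0,0,0,0,0,0,0,0,0,0,0,0,0,0,0,0,0,0,0,0,0,0,0,0,0,0,0,0,0,0,0,0,0,0,0,0,0,0], hand=1, force=40)

```text
t: 5.3
eef_pos: [0.5196, 0.2313, 0.0175]
ee_rot: [3.141, -0.0, 1.405]
force: [0.4, 0.4, -0.6]
width: 0.0264
```

```bash
python3 -c "
from h import *
delta([.519,.231,.1],np.radians(80.5))"
```

```text
t 5.3 pos [0.5196 0.2313 0.0175] rot [ 3.1407e+00 -3.0000e-04  1.4051e+00] F [ 0.38  0.4  -0.6 ] M [-0.045 -0.052  0.03 ] w 0.0264 q [ 0.76  0.42 -0.48  0.   -0.67 -2.5 ]
d [-0.0006 -0.0003  0.0825] rv [-0.0001  0.001  -0.0001]
```

Fingers are still closing.

apply_moves(increments=[0,0,0,0,0,0,0,0,0,0,0,0,0,0,0,0,0,0,0,0,0,0,0,0,0,0,0,0,0,0,0,0,0,0,0,0])

```text
t: 5.8
eef_pos: [0.5198, 0.2315, 0.0175]
ee_rot: [3.14, -0.001, 1.405]
force: [0.2, -0.4, 0.3]
width: 0.0138
```

apply_moves(increments=[0,0,0.01,0,0,0,0,0,0.01,0,0,0,0,0,0.01,0,0,0,0,0,0,0,0,0])

```text
t: 6.13
eef_pos: [0.5184, 0.2303, 0.0491]
ee_rot: [-3.14, 0.002, 1.405]
force: [-0.1, 0.4, -2.6]
width: 0.0139
```

Run:
```python
from h import *
delta([.519,.231,.2],np.radians(80.5))
im=save("side","s2")
cv2.imwrite("pics/s2c.png",cv2.resize(im[220:380,220:380,::-1],None,fx=3.7,fy=3.7,interpolation=cv2.INTER_CUBIC))
```

```text
t 6.1333 pos [0.5184 0.2303 0.0491] rot [-3.1399e+00  2.5000e-03  1.4046e+00] F [-0.08  0.38 -2.6 ] M [ 0.048 -0.06   0.038] w 0.0139 q [ 0.76  0.38 -0.45  0.   -0.74 -2.5 ]
d [0.0006 0.0007 0.1509] rv [ 0.0021 -0.0021  0.0004]
```

View pics/s2c.png

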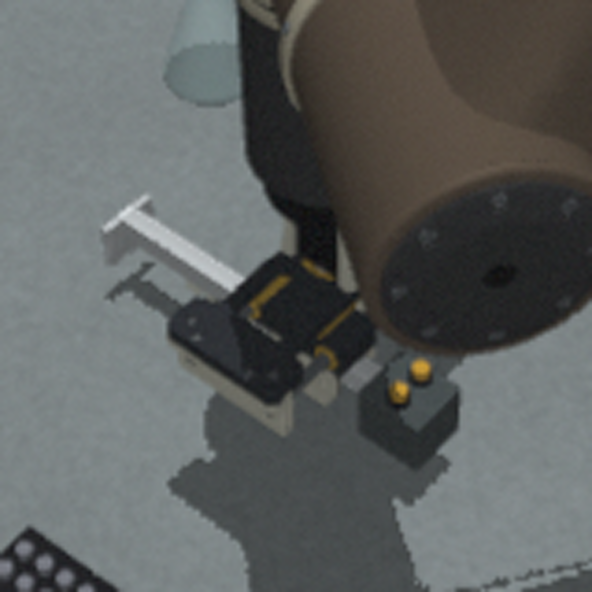

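The carrier is lifted and looks level: its shadow at crop (140,280) has separated from it, and the block at (410,420) has not drooped. Next is the lift to travel height.

apply_moves(increments=[0,0,0.015,0,0,0,0,0,0.02,0,0,0,0,0,0.02,0,0,0,0,0,0.02,0,0,0,0,0,0.02,0,0,0,0,0,0.02,0,0,0,0,0,0.02,0,0,0,0,0,0.01,0,0,0,0,0,0,0,0,0])

```text
t: 6.93
eef_pos: [0.5138, 0.2273, 0.1978]
ee_rot: [-3.134, 0.005, 1.402]
force: [-0.1, -0.1, -3.3]
width: 0.014
```

apply_moves(increments=[0,-0.008,0,0,0,0.03,0,-0.015,0,0,0,0.05,0,-0.018,0,0,0,0.06,0,-0.018,0,0,0,0.06,0,-0.018,0,0,0,0.06,0,-0.018,0,0,0,0.06,0,-0.018,0,0,0,0.06,0,-0.018,0,0,0,0.06,0,-0.018,0,0,0,0.06,0,-0.018,0,0,0,0.06,0,-0.018,0,0,0,0.06,0,-0.018,0,0,0,0.06,0,-0.018,0,0,0,0.06,0,-0.018,0,0,0,0.06,0,-0.018,0,0,0,0.06])

```text
t: 8.18
eef_pos: [0.5027, -0.0401, 0.1772]
ee_rot: [-3.112, -0.0, 2.303]
force: [0.8, -0.0, -3.5]
width: 0.0136
```

```bash
python3 -c "
from h import *
delta([.543,-.301,.2],np.radians(180.5))"
```

```text
t 8.1833 pos [ 0.5027 -0.0401  0.1772] rot [-3.1117e+00 -2.0000e-04  2.3030e+00] F [ 0.82 -0.03 -3.51] M [ 0.095 -0.102 -0.022] w 0.0136 q [ 0.32  0.14 -0.44  0.01 -1.02 -1.17]
d [ 0.0403 -0.2609  0.0228] rv [ 0.0281 -0.0126  0.8473]
```

apply_moves(increments=[0.003,-0.016,0.004,0.005,-0.002,0.055,0.003,-0.018,0.004,0.005,-0.002,0.06,0.003,-0.018,0.004,0.004,-0.002,0.06,0.003,-0.018,0.004,0.003,-0.001,0.06,0.003,-0.018,0.004,0.003,-0.001,0.06,0.003,-0.018,0.004,0.002,-0.001,0.06,0.003,-0.018,0.004,0.002,-0.001,0.06,0.003,-0.018,0.003,0.002,-0.001,0.06,0.003,-0.018,0.003,0.002,-0.001,0.06,0.003,-0.018,0.003,0.002,-0.001,0.06,0.003,-0.018,0.002,0.002,-0.001,0.06,0.003,-0.018,0.002,0.002,-0.001,0.06,0.003,-0.013,0.002,0.002,-0.001,0.05,0.001,-0.008,0,0,0,0.03,0,0,0,0,0,0,0,0,0,0,0,0])

```text
t: 9.52
eef_pos: [0.5307, -0.2882, 0.1946]
ee_rot: [3.135, -0.035, 3.135]
force: [0.4, 0.8, -3.3]
width: 0.0139
```

```bash
python3 -c "
from h import *
delta([.543,-.301,.18],np.radians(180.5))"
```

```text
t 9.5167 pos [ 0.5307 -0.2882  0.1946] rot [ 3.1352 -0.0352  3.135 ] F [ 0.38  0.8  -3.27] M [ 0.021 -0.057 -0.038] w 0.0139 q [-0.17  0.29 -0.18 -0.   -1.13  0.17]
d [ 0.0123 -0.0128 -0.0146] rv [-0.0064 -0.0352  0.0154]
```

apply_moves(increments=[0.006,-0.007,-0.007,-0.003,-0.018,0.008,0.006,-0.006,-0.008,-0.003,-0.017,0.008,0,0,0,0,0,0,0,0,0,0,0,0])

```text
t: 9.85
eef_pos: [0.5411, -0.2991, 0.1754]
ee_rot: [3.139, -0.004, -3.135]
force: [-0.2, 0.4, -3.0]
width: 0.0137
```

Run:
```python
from h import *
delta([.543,-.301,.1395],np.radians(180.5))
t=save("top","t3");s=save("side","s3")
a=cv2.resize(t[180:310,365:485,::-1],None,fx=3.3,fy=4.5,interpolation=cv2.INTER_CUBIC)
b=cv2.resize(s[130:260,340:440,::-1],None,fx=4,fy=4.5,interpolation=cv2.INTER_CUBIC)
cv2.imwrite("pics/c3.png",np.hstack([a,b]))
for c in("top","side"):
    for n in("carrier_block","carrier_tip"):
        print(c,n,[(round(k["conf"],2),np.round(k["point"],1)) for k in finder.landmark_of(c,n)[:2]])
```

```text
t 9.85 pos [ 0.5411 -0.2991  0.1754] rot [ 3.1388 -0.0042 -3.1353] F [-0.24  0.35 -2.96] M [-0.049  0.06  -0.022] w 0.0137 q [-0.19  0.31 -0.2  -0.   -1.06  0.2 ]
d [ 0.0019 -0.0019 -0.0359] rv [-0.0028 -0.0042  0.0024]
top carrier_block []
top carrier_tip []
side carrier_block [(0.79, array([407.4, 153.1]))]
side carrier_tip [(0.82, array([380.3, 181.2])), (0.24, array([405.6, 153.1]))]
```

View pics/c3.png

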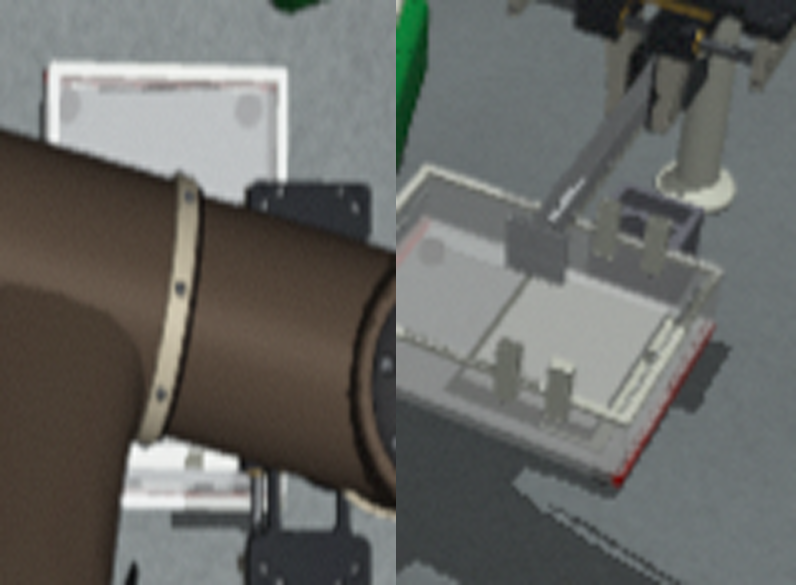

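The top view is blocked by the forearm. In the side view the carrier hangs over the tank with the cheek at crop (540,240), heading along the comb line. I'll descend to final height and then overlay the model.

apply_moves(increments=[0.002,-0.001,-0.01,-0.003,-0.004,0.002,0,0,-0.01,0,0,0,0,0,-0.008,0,0,0,0,0,0,0,0,0,0,0,0,0,0,0])

```text
t: 10.57
eef_pos: [0.5444, -0.3, 0.1486]
ee_rot: [-3.14, 0.004, -3.132]
force: [1.4, -0.0, -2.7]
width: 0.0137
```

Run:
```python
from h import *
delta([.543,-.301,.1395],np.radians(180.5))
s=save("side","s4")
st=arm.get_state();R=Ro.from_euler("xyz",st["ee_rot"]);C=R*Ro.from_euler("xyz",[np.pi,0,np.radians(80.5)]).inv()*Ro.from_euler("z",-9.5,degrees=True)
g=st["eef_pos"]+R.apply([0,0,-.0075])
x0,y0,x1,y1=340,120,440,260;f=4.2
c=cv2.resize(s[y0:y1,x0:x1,::-1],None,fx=f*1.8,fy=f,interpolation=cv2.INTER_CUBIC)
def poly(P,col):
    cv2.polylines(c,[np.int32([(proj("side",p)-[x0-.5,y0-.5])*[f*1.8,f] for p in P])],True,col,1)
W=lambda *p:g+C.apply(np.array(p)-[-.044,0,.025])
poly([W(-.078,-.007,.034),W(.124,-.007,.034),W(.124,.007,.034),W(-.078,.007,.034)],(0,255,0))
poly([W(.124,-.02,0),W(.124,.02,0),W(.124,.02,.034),W(.124,-.02,.034)],(0,0,255))
poly([W(-.122,-.02,0),W(-.078,-.02,0),W(-.078,.02,0),W(-.122,.02,0)],(255,0,255))
t=np.radians(.5);T=lambda x,y,z:[.5925+x*np.cos(t)-y*np.sin(t),-.2385+x*np.sin(t)+y*np.cos(t),z]
poly([T(-.12,-.088,.06),T(.12,-.088,.06),T(.12,.088,.06),T(-.12,.088,.06)],(255,255,0))
poly([T(-.061,.085,.082),T(-.039,.085,.082)],(0,255,255));poly([T(-.061,-.085,.082),T(-.039,-.085,.082)],(0,255,255))
cv2.imwrite("pics/c4.png",c)
```

```text
t 10.5667 pos [ 0.5444 -0.3     0.1486] rot [-3.14    0.0042 -3.132 ] F [ 1.38 -0.02 -2.73] M [-0.044  0.081 -0.007] w 0.0137 q [-0.19  0.34 -0.23  0.   -0.99  0.2 ]
d [-0.0014 -0.001  -0.0091] rv [ 0.0015  0.0042 -0.0008]
```

View pics/c4.png

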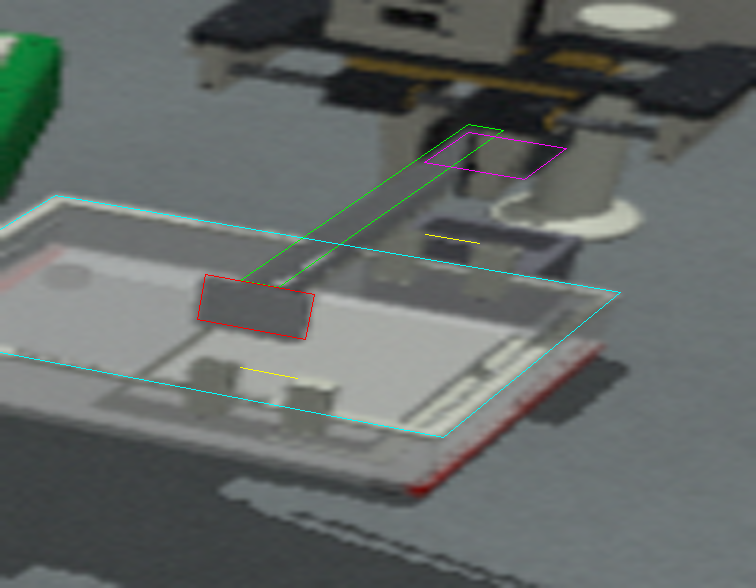

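The overlay matches the cheek, the rim and the notch to within about 1 px (2 mm): notch at crop (263,373), drawn at (269,373). What remains is 9 mm down.

apply_moves(increments=[-0.001,-0.001,-0.005,0.001,0.002,0,-0.001,0,-0.003,0,0.002,0,0,0,0,0,0,0,0,0,0,0,0,0])

```text
t: 10.95
eef_pos: [0.5425, -0.3013, 0.1405]
ee_rot: [-3.141, 0.0, -3.132]
force: [0.6, -0.1, -3.6]
width: 0.014
```

```bash
python3 -c "
from h import *
delta([.5437,-.301,.1395],np.radians(180.5))"
```

```text
t 10.95 pos [ 0.5425 -0.3013  0.1405] rot [-3.1410e+00  5.0000e-04 -3.1322e+00] F [ 0.6  -0.13 -3.59] M [-0.029  0.116  0.015] w 0.014 q [-0.19  0.35 -0.24  0.   -0.98  0.2 ]
d [ 0.0012  0.0003 -0.001 ] rv [ 0.0006  0.0005 -0.0007]
```

apply_moves(increments=[0.001,0,-0.001,0,0,0,0,0,0,0,0,0,0,0,0,0,0,0,0,0,0,0,0,0,0,0,0,0,0,0,0,0,0,0,0,0,0,0,0,0,0,0,0,0,0,0,0,0])

```text
t: 11.62
eef_pos: [0.544, -0.3015, 0.1402]
ee_rot: [-3.141, 0.002, -3.132]
force: [0.3, -0.3, -3.4]
width: 0.0134
```

Run:
```python
from h import *
delta([.5437,-.301,.1395],np.radians(180.5))
s=save("side","s5")
st=arm.get_state();print(st["qd"].round(4))
R=Ro.from_euler("xyz",st["ee_rot"]);C=R*Ro.from_euler("xyz",[np.pi,0,np.radians(80.5)]).inv()*Ro.from_euler("z",-9.5,degrees=True)
g=st["eef_pos"]+R.apply([0,0,-.0075])
x0,y0,x1,y1=340,120,440,260;f=4.2
c=cv2.resize(s[y0:y1,x0:x1,::-1],None,fx=f*1.8,fy=f,interpolation=cv2.INTER_CUBIC)
W=lambda *p:g+C.apply(np.array(p)-[-.044,0,.025])
for P in([W(.124,-.02,0),W(.124,.02,0),W(.124,.02,.034),W(.124,-.02,.034)],[W(-.078,-.007,.034),W(.124,-.007,.034)]):
    cv2.polylines(c,[np.int32([(proj("side",p)-[x0-.5,y0-.5])*[f*1.8,f] for p in P])],True,(0,0,255),1)
cv2.imwrite("pics/c5.png",c)
```

```text
t 11.6167 pos [ 0.544  -0.3015  0.1402] rot [-3.1406e+00  1.6000e-03 -3.1321e+00] F [ 0.27 -0.29 -3.35] M [ 0.005  0.09  -0.003] w 0.0134 q [-0.19  0.35 -0.24  0.   -0.98  0.2 ]
d [-0.0003  0.0005 -0.0007] rv [ 0.001   0.0017 -0.0008]
[ 0.0009  0.001  -0.      0.0007  0.001   0.0015]
```

View pics/c5.png

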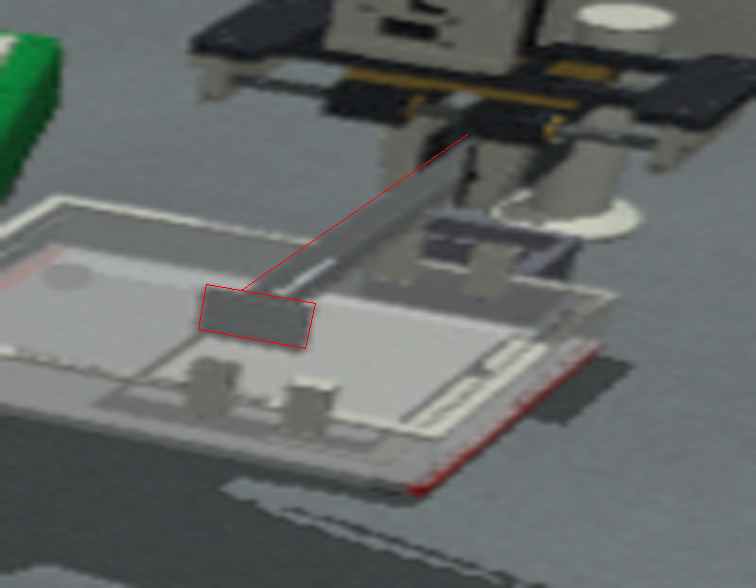

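The carrier's cheek fits the predicted outline at crop (257,317), the bar follows the comb line, and nothing is touching. The arm is still, so I'm handing in.

```bash
python3 -c "
from h import *
arm.job_done(); print(arm.get_state()['t'])"
```

```text
the job is handed in; nothing more can be done
the job is handed in; nothing more can be done
```

I gripped the carrier at its balance point with 40 N and lifted it. I turned it about 100° and handed the job in while holding it over the tank's comb line, block end towards the socket.

**Position at hand-in (robot clock 11.6 s):**
- **Placement:** the tool was within about 1 mm of the target I had worked out from the pictures.
- **Level:** tilt was below 0.15°. The carrier had not sagged or slipped in the grip: its cheek end matched the predicted outline in the side view.
- **Height:** the tool height puts the underside about 40–41 mm above the guide posts.
- **Stillness and load:** joint speeds were about 0.001 rad/s, and the wrist read about 3.4 N, roughly the carrier's weight.

**Checks that disagreed or could not be made:**
- In the side view the notch lay about 1 pixel (2 mm) from where the top view put it, so I split the difference.
- The early side-camera landmark for the balance point was about 6 pixels from my own measurement. I used my fitted outline, which matched both views.
- The forearm blocked the top camera and the gripper hid the block, so the final position was checked from the side view only. I did not see the block above the socket directly.
- I kept clear of the flask, tip rack and measuring cylinder, but did not measure them again afterwards.

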